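Crank the glazing press closed on a leaded panel

TASK

Take the loose crank, set it over the hex drive sunk in the well on top of the press gearbox and feel for the angle at which it drops fully home; then wind it clockwise, seen from above (its wooden handle is there for that), until the press jaw is fully closed on the edge of the leaded glass panel. Leave the crank upright and fully home on the drive; do not touch the glass, and leave the tin, the solder spool and the tape roll standing where they are.

Things in the scene. Friction and masses are not known exactly. Their poses are not given: they have to be found in the camera images.
- crank_grip (a point): Loose steel crank, 0.45 to 0.7 kg, 168 mm tall, 145 mm long, standing on the table on its socket. This point: centre of the square grip block (28 x 28 mm, 36 mm tall) over the socket, 120 mm above the crank's foot. z: up along the crank's axis; x: along the arm to the handle; the block's sides face x and y. Centre of mass: near the axis, a little towards the handle
- crank_arm (a point): centre of the crank's flat arm, 24 mm wide, 12 mm thick, 50 mm from the axis and 96 mm above the foot; it reaches from 17 mm behind the axis to 119 mm ahead of it. Axes as crank_grip
- crank_foot (a point): centre of the crank's lower end (the mouth of its socket), on its axis; axes as crank_grip. The six-sided socket is 57 mm over its corners, 54 mm tall, with a stem 24 mm thick above it; its hex bore is 42.8 mm across flats and 42 mm deep, two of its flats facing the crank's +x and -x
- crank_handle (a point): the crank's wooden handle: upright sleeve, 28 mm diameter, 60 mm tall, spinning freely on its pin, so the gripper need not turn as it goes round. This point: on the sleeve's axis, 105 mm from the crank's axis, 140 mm above the foot, 28 mm below the sleeve's top; axes as crank_grip
- press_eye (a point): Bench press: fixed steel bed 360 x 200 x 22 mm; at its near end a grey gearbox 100 x 100 mm, its top 82 mm above the table. This point: centre of the mouth of the round well in the gearbox's top, level with the top face; z up, x along the bed to the jaw and the panel. The well is 63 mm wide (3 mm chamfer) and 48 mm deep
- well_floor (a point): centre of the well's floor, 48 mm below press_eye, same axes. On it stands the hex drive, 40 mm across flats, 30 mm tall plus an 8 mm tapered nose. Its angle is unknown; the socket fits every 60 degrees, within about 8. Not fitting, the crank's foot stops 30 mm above the floor; nearly fitting, it may bind part way (jiggle it); fully home it is on the floor
- jaw (a joint): travel of the press jaw, m: 0 fully open, 0.038 closed on the panel's near edge (hard stop). Starts between 0.006 and 0.022. Only the hex drive moves it: clockwise from above closes it, 4 mm per rad (25 mm a turn). The drive is stiff (0.35 N m, about 4 N at the handle) and stays where it is left
- jaw_face (a point): centre of the face of the jaw bar (190 mm long, 40 mm tall) that looks to the panel; axes as press_eye. Open, it is 100 mm from the eye along the bed; closed, 138 mm
- panel: leaded glass panel, 140 x 170 mm, 12 mm thick, lying fixed on the bed against the far fence, its underside 22 mm above the table; origin at the underside of the middle of its near edge, x along the bed. Not to be touched
- tin_mid (a point): centre of an open aluminium tin, 72 mm wide, 45 mm tall; not to be moved
- spool_mid (a point): centre of a solder spool standing upright, 52 mm wide, 62 mm tall; not to be moved
- tape_mid (a point): centre of a tape roll lying flat, 90 mm wide, 48 mm tall; not to be moved
There are look-alikes about, which are no part of the job. Leave any blue look-alike of the part that bears crank_grip alone.

How it is judged:
By the outcome, as a careful person would: the job done as asked, in the order asked, and still so for the second after the job is handed in, with the robot touching nothing.
It also fails if it takes over 72 s, if anything falls off the work surface, if the arm or the gripper's body presses on something with over 40 N, if the wrist force passes 120 N, or if a joint passes its speed limit or range.

ROBOT

A 6-joint arm with a two-finger parallel gripper is mounted at the origin on the work surface. World frame = base frame: x ahead of the robot, y to its left, z up, the work surface at z = 0. Lengths are in m, angles in rad, forces in N, time in s.
With the tool pointing down it reaches from about 0.35 to 0.775 m from the base axis. Payload 7.3 kg.
Tool frame: the origin (TCP) lies between the finger pads; the fingertips stand 17 mm ahead of it and the grasp point (between the pads) lies 2 mm behind it; z points along the fingers, y is the line along which they close (so a half turn about z gives the same grasp; the last joint's range is limited). The gripper opens to 92 mm and grips with 3 to 60 N. Pads are 19 mm wide; open, the fingers measure 130 mm over their backs; the gripper's body (75 mm by 190 mm) begins 47 mm behind the grasp point.
Start: joints at [-1.281, 0.342, 1.524, -0, 1.275, -0.146], TCP at [0.222, -0.476, 0.216] pointing down, gripper open.
Joint ranges: [-2.53, 2.53], [-0.77, 2.02], [0.04, 2.7], [-1, 4.14], [0.28, 2.66], [-3.11, 3.11]. Speed limits (rad/s): [2.57, 2.57, 3.14, 3.14, 3.14, 3.14].

INTERFACE

Orientations are given as [roll, pitch, yaw] about the fixed x, y, z axes, in that order (R = Rz(yaw) Ry(pitch) Rx(roll)).
In Python, from cell import robot, optics gives the robot as it stands.
- The arm moves only by the tool play_rows, never from a script. Its argument "rows" is a list of rows, each a list of 7 numbers: the shift along the tool's x, y, z in cm, then the turn, a rotation vector about the tool's x, y, z in rad, then the opening, from 0 (shut) to 1 (fully open). In form: [[tx, ty, tz, wx, wy, wz, grip], ...]. A call has 1 to 20 rows; each row is the pose to reach, as a shift and turn from the pose commanded when the call began, along the tool's axes at that moment; what a row does not reach only later rows make up. A row lasts 1/10 s, in which the tool goes at most 50 mm and 8.59 degrees, less where a joint would pass 70% of its speed; a pose out of reach is approached as far as the arm can. A call with a gripper value outside its range is refused whole. The fingers move at their own pace and stop on an object; "squeeze" is the grip in N (left out, the last holds). Time passes only in rows, so rows that repeat a pose let the fingers close. It gives the time, the measured TCP pose, the force, the opening and the grip force at its end, in the units of the state.
- robot.observe(): the state, without advancing time (a new reading comes with each control period).
- optics.read_camera(name): name is "scene" or "top"; returns (picture, depth): 400x640x3 uint8, red, green, blue; 400x640 float32, m along the optical axis (not along the pixel's ray), 0 where there is no reading.
- optics.camera_model(name): a dict with "fx", "fy", "cx", "cy" (pixels), "origin" and "rotation" of the camera in the world. Camera axes: x right, y up, looking along -z (the intrinsics and any distortion apply to the point x, -y, -z); pixel columns grow to the right and rows downward; lengths in m; the calibration is good to about 2 mm. A picture is of the moment at which its call begins. camera_model takes no time and is no camera call.
- robot.hand_in(): hands the job in; it is judged then, once.
The state is a dict: "time": time; "qpos": joint angles; "qvel": joint speeds; "joint_efforts": joint torques, N m; "tool_pos": TCP position; "tool_rot": TCP orientation; "contact_force": force on the tool from outside, world axes, zero at the start; "torque": the same for the moment, N m; "opening": finger opening in m; "grip_force": force on a finger pad.
Only numpy, scipy, OpenCV 4.12 (cv2) and the standard library are available. Lean on these libraries where they do the work, as an engineer would, in place of code of your own. Each camera call takes 0.05 s, during which the arm holds its last target. There are 200 camera calls.

## Working session

There is one attempt and no reset: what is moved stays moved. The work goes in short steps, Python scripts to look and compute and a tool call to move; the robot and the scene stay as the last step left them, time stands still between calls to the robot, and variables do not carry over. Pictures are saved under pics/ and viewed, at most 13 in all, crops included, and the job is handed in when it is done.

Besides the shell and the picture viewer there is one more tool, called after "Request:" by a JSON object that holds its "api" and its "payload", one argument or row to a line. play_rows: Moves the arm, as the interface text tells. Its arguments: {"type":"object","properties":{"rows":{"type":"array"},"squeeze":{"type":"number"}},"required":["rows"]}

```bash
mkdir -p pics; ls; cat > h.py <<'E'
import numpy as np, cv2
from cell import robot, optics
from scipy.spatial.transform import Rotation as R
def snap(cam,name=None):
    p,d=optics.read_camera(cam); np.savez('/tmp/%s.npz'%cam,p=p,d=d)
    if name: cv2.imwrite('pics/'+name,p[:,:,::-1])
    return p,d
def cloud(cam,d):
    m=optics.camera_model(cam); v,u=np.mgrid[0:400,0:640]
    P=np.stack([(u-m['cx'])/m['fx']*d,-(v-m['cy'])/m['fy']*d,-d],-1)
    return P@np.array(m['rotation']).T+np.array(m['origin'])
def show(p,box,k,name):
    r0,r1,c0,c1=box
    cv2.imwrite('pics/'+name,cv2.resize(p[r0:r1,c0:c1,::-1],None,fx=k,fy=k,interpolation=cv2.INTER_CUBIC))
E
python3 - <<'E'
from h import *
a,_=snap('top','top1.png'); b,_=snap('scene','scene1.png')
for c in('top','scene'):print(optics.camera_model(c))
print(robot.observe())
E
```

```text
pics
{'fx': 517.0781451585028, 'fy': 517.0781451585028, 'cx': 329.39691731990695, 'cy': 208.9507035068914, 'origin': array([0.39789089, 0.00176044, 1.25654362]), 'rotation': array([ 0.12283611,  0.01595095, -1.56004318])}
{'fx': 375.3476684013956, 'fy': 375.3476684013956, 'cx': 316.1132653211935, 'cy': 205.27901455777342, 'origin': array([ 0.97089097, -0.54447705,  0.76763986]), 'rotation': array([0.82957061, 0.0020773 , 0.69646015])}
{'time': 0.1, 'qpos': array([-1.28100744e+00,  3.42669733e-01,  1.52494755e+00, -2.18701521e-06,
        1.27543717e+00, -1.46008557e-01]), 'qvel': array([ 0.00034946, -0.00225483, -0.00333487,  0.00041753,  0.00085584,
       -0.00056007]), 'joint_efforts': array([ 2.14618260e-03, -4.32002556e+01, -2.44694817e+01,  7.18892715e-02,
        5.26707165e-02, -5.53426821e-05]), 'tool_pos': array([ 0.22151901, -0.4755322 ,  0.21499674]), 'tool_rot': array([-3.14014611e+00, -2.10607563e-04,  4.35797930e-01]), 'contact_force': array([-0.50752114,  0.17372891, -0.4361624 ]), 'torque': array([ 0.01004304, -0.03182572,  0.09634825]), 'grip_force': 0.0, 'opening': 0.09159086834375665}
```

View pics/top1.png

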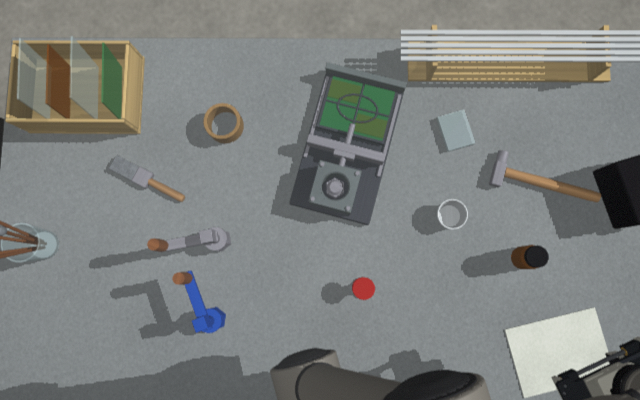

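View pics/scene1.png

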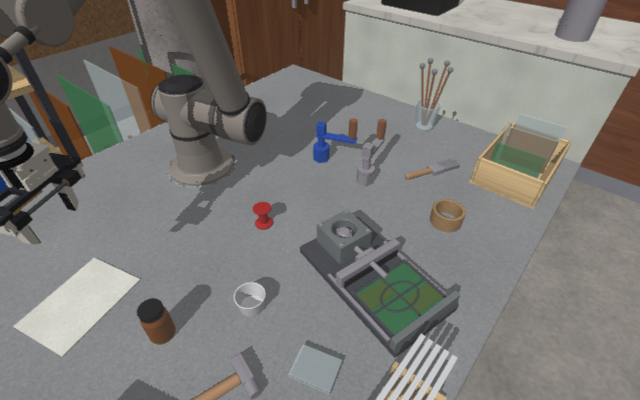

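Top view: the grey crank's block is at about (213,238) with its handle at (157,245). The blue look-alike is at (208,320), handle (181,279), and is left alone. The well is at (335,187), jaw bar (345,150), panel (357,105), tin (452,214), red spool (363,288) and tape (223,122). The only two crank candidates are grey and blue, and I choose grey. Next I check it in a close crop and measure.

```bash
sed -i "s/np.array(m\['rotation'\]).T/R.from_euler('xyz',m['rotation']).as_matrix().T/" h.py
python3 - <<'E'
from h import *
for c in('top','scene'):
    z=np.load(f'/tmp/{c}.npz'); P=cloud(c,z['d']); p=z['p']
    W=P.reshape(-1,3)
    # table check
    pts={'top':[(250,300),(400,320),(60,180)],'scene':[(250,350),(200,350)]}[c]
    for u,v in pts: print(c,'table',P[v,u].round(4))
    np.save(f'/tmp/P{c}.npy',P)
P=np.load('/tmp/Ptop.npy');p=np.load('/tmp/top.npz')['p']
for n,(u,v) in dict(grip=(213,238),handle=(157,245),arm=(185,242),eye=(335,187),tin=(452,214),spool=(363,288),tape=(223,109),blueh=(181,279),panel=(357,105)).items(): print(n,P[v,u].round(4))
a=cv2.resize(p[215:265,130:250,::-1],None,fx=6,fy=6,interpolation=cv2.INTER_CUBIC)
b=cv2.resize(p[120:230,280:400,::-1],None,fx=6,fy=6,interpolation=cv2.INTER_CUBIC)[:290*1]
cv2.imwrite('pics/crop1.png',a)
X,Y,Z=P[...,0],P[...,1],P[...,2]
blue=(p[...,2].astype(int)-p[...,0]>60)
reg=np.zeros(Z.shape,bool);reg[200:280,120:250]=1;reg&=~blue
for lo,hi in((.145,.18),(.128,.144),(.09,.115),(.03,.06)):
    m=reg&(Z>lo)&(Z<hi); q=P[m]; print(lo,hi,m.sum(),q.min(0).round(3) if len(q) else '',q.max(0).round(3) if len(q) else '',np.median(q,0).round(4) if len(q) else '')
m=np.zeros(Z.shape,bool);m[130:230,270:400]=1;m&=(abs(Z-.082)<.006)
r=cv2.minAreaRect(P[m][:,:2].astype(np.float32)*1000);print('gearbox',r,m.sum(),np.median(P[m][:,2]))
E
```

```text
top table [0.3309 0.2114 0.0028]
top table [ 0.2878 -0.1476 -0.0014]
top table [ 6.195e-01  6.945e-01 -3.000e-04]
scene table [ 0.6169 -0.3431  0.0009]
scene table [ 0.5357 -0.4116  0.0019]
grip [0.4706 0.2755 0.129 ]
handle [0.452  0.3839 0.1693]
arm [0.4629 0.3458 0.0983]
eye [0.5955 0.0098 0.0714]
tin [ 0.5423 -0.2739  0.0068]
spool [ 0.364  -0.0563  0.0615]
tape [0.7971 0.2891 0.0214]
blueh [0.3815 0.3294 0.1703]
panel [ 0.8039 -0.0417  0.0369]
0.145 0.18 283 [0.381 0.285 0.145] [0.487 0.406 0.174] [0.4477 0.3815 0.1679]
0.128 0.144 223 [0.381 0.274 0.128] [0.492 0.39  0.144] [0.4718 0.2927 0.1381]
0.09 0.115 434 [0.381 0.272 0.092] [0.492 0.403 0.115] [0.4632 0.3447 0.1025]
0.03 0.06 269 [0.448 0.262 0.03 ] [0.504 0.313 0.06 ] [0.4686 0.2786 0.054 ]
gearbox ((597.775390625, 10.114677429199219), (99.97587585449219, 101.23641204833984), 75.4940185546875) 1294 0.08255557657209867
```

View pics/crop1.png

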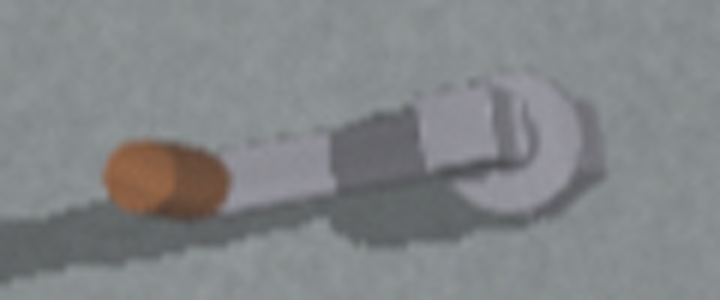

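Crop: the light square block top is at top pixel (206,236), and the brown handle's top is at (152.5,244.7). It is the grey steel crank. Now precise poses, the jaw travel and the drive angle.

```bash
python3 - <<'E'
from h import *
P=np.load('/tmp/Ptop.npy');p=np.load('/tmp/top.npz')['p'];X,Y,Z=P[...,0],P[...,1],P[...,2]
def reg(r0,r1,c0,c1,lo,hi):
    m=np.zeros(Z.shape,bool);m[r0:r1,c0:c1]=1;m&=(Z>lo)&(Z<hi);q=P[m]
    print(m.sum(),q.mean(0).round(4),q.min(0).round(3),q.max(0).round(3));return q
b=reg(226,248,199,216,.132,.145);print(cv2.minAreaRect(b[:,:2].astype(np.float32)*1000))
h=reg(235,256,144,166,.162,.176);print('hcirc',cv2.minEnclosingCircle(h[:,:2].astype(np.float32)*1000))
# intersect rays at known heights: block top centre px (206.0,236), handle top (152.5,244.7)
m=optics.camera_model('top');Rm=R.from_euler('xyz',m['rotation']).as_matrix();o=m['origin']
def ray(u,v,z):
    d=Rm@[(u-m['cx'])/m['fx'],-(v-m['cy'])/m['fy'],-1];return o+d*(z-o[2])/d[2]
A=ray(206,235.6,.138);B=ray(152.5,244.7,.168);print(A,B,np.linalg.norm((B-A)[:2]),np.arctan2(B[1]-A[1],B[0]-A[0]))
# bed-frame profile
c=np.array([.598,.010]);a=np.radians(-14.5);ex=np.array([np.cos(a),np.sin(a)]);ey=np.array([-ex[1],ex[0]])
u=(P[...,:2]-c)@ex;v=(P[...,:2]-c)@ey
for y in(-.07,.07):
    k=(abs(v-y)<.006)&(u>.02)&(u<.3);i=np.argsort(u[k]);print(y,[(int(1000*a),int(1000*b)) for a,b in zip(u[k][i],Z[k][i])][::3])
cv2.imwrite('pics/crop2.png',cv2.resize(p[160:215,305:365,::-1],None,fx=10,fy=10,interpolation=cv2.INTER_CUBIC))
E
```

```text
171 [0.4754 0.2892 0.1382] [0.461 0.274 0.132] [0.492 0.305 0.145]
((475.70806884765625, 289.71893310546875), (28.136423110961914, 28.376379013061523), 11.80712604522705)
124 [0.455  0.3922 0.1689] [0.443 0.38  0.163] [0.467 0.406 0.174]
hcirc ((454.74395751953125, 392.7392883300781), 13.5724515914917)
[0.4750613  0.28879935 0.138     ] [0.45263592 0.39392328 0.168     ] 0.10748924913543394 1.7809692813175704
-0.07 [(20, 21), (21, 22), (23, 24), (24, 26), (26, 28), (27, 25), (29, 23), (31, 20), (33, 18), (33, 28), (35, 22), (36, 22), (37, 26), (39, 27), (40, 20), (42, 21), (43, 21), (45, 24), (46, 19), (48, 22), (49, 22), (51, 23), (51, 17), (54, 20), (56, 17), (56, 20), (58, 28), (59, 17), (61, 17), (63, 19), (64, 24), (66, 21), (67, 17), (69, 24), (70, 25), (72, 21), (73, 22), (74, 21), (76, 21), (77, 24), (79, 25), (80, 22), (81, 26), (84, 20), (84, 24), (86, 61), (86, 46), (86, 23), (87, 32), (87, 49), (87, 24), (87, 27), (88, 32), (89, 63), (90, 64), (91, 69), (93, 66), (94, 63), (96, 65), (97, 63), (99, 63), (99, 66), (102, 67), (103, 60), (105, 59), (106, 66), (108, 64), (119,
[... 2660 characters left out ...]
4, 32), (206, 37), (207, 31), (209, 33), (211, 31), (212, 30), (213, 30), (215, 35), (217, 31), (218, 38), (220, 33), (220, 33), (223, 32), (224, 34), (225, 27), (227, 33), (229, 34), (230, 33), (233, 28), (233, 36), (235, 34), (238, 33), (238, 26), (240, 34), (241, 34), (243, 29), (245, 27), (245, 34), (247, 30), (249, 33), (250, 32), (251, 33), (253, 33), (254, 36), (256, 32), (257, 33), (259, 33), (260, 32), (262, 30), (263, 34), (266, 30), (267, 33), (268, 35), (270, 38), (271, 39), (272, 37), (275, 33), (276, 32), (276, 42), (276, 35), (277, 43), (277, 48), (278, 56), (278, 54), (278, 44), (279, 49), (280, 59), (281, 58), (283, 59), (285, 57), (287, 57), (288, 55), (290, 55), (291, 58)]
```

View pics/crop2.png

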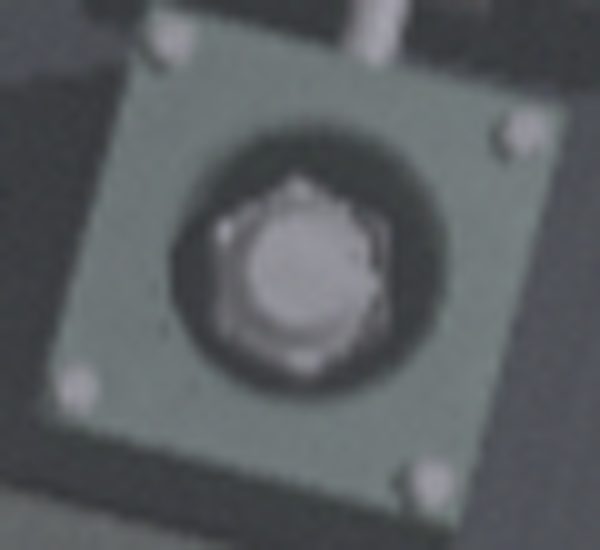

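Crop 2: the hex drive shows corners at crop (298,180) and (303,368), so they lie along world ±x and flat normals are at about 91.5° mod 60. The crank stands at about 101.5°. Jaw face is at about 109 mm, so travel is about 9 mm and it needs roughly 29 mm, or 7.2 rad. Now moving above the crank.

Request:
{"api": "play_rows", "payload": {
  "rows": [
    [36.6, -24.4, -6.5, 0, 0, -0.7, 0.6],
    [36.6, -24.4, -6.5, 0, 0, -0.7, 0.6],
    [36.6, -24.4, -6.5, 0, 0, -0.7, 0.6],
    [36.6, -24.4, -6.5, 0, 0, -0.7, 0.6],
    [36.6, -24.4, -6.5, 0, 0, -0.7, 0.6],
    [36.6, -24.4, -6.5, 0, 0, -0.7, 0.6],
    [36.6, -24.4, -6.5, 0, 0, -0.7, 0.6],
    [36.6, -24.4, -6.5, 0, 0, -0.7, 0.6],
    [36.6, -24.4, -6.5, 0, 0, -0.7, 0.6],
    [36.6, -24.4, -6.5, 0, 0, -0.7, 0.6],
    [55.3, -58.6, -6.5, 0, 0, -1.335, 0.6],
    [55.3, -58.6, -6.5, 0, 0, -1.335, 0.6],
    [55.3, -58.6, -6.5, 0, 0, -1.335, 0.6],
    [55.3, -58.6, -6.5, 0, 0, -1.335, 0.6],
    [55.3, -58.6, -6.5, 0, 0, -1.335, 0.6],
    [55.3, -58.6, -6.5, 0, 0, -1.335, 0.6],
    [55.3, -58.6, -6.5, 0, 0, -1.335, 0.6],
    [55.3, -58.6, -6.5, 0, 0, -1.335, 0.6],
    [55.3, -58.6, -6.5, 0, 0, -1.335, 0.6],
    [55.3, -58.6, -6.5, 0, 0, -1.335, 0.6]
  ]
}}

```text
time: 2.1
tool_pos: [0.4753, 0.2887, 0.2797]
tool_rot: [-3.14, 0.001, 1.772]
contact_force: [0.5, -0.0, -0.5]
opening: 0.0552
grip_force: 0.0
```

```bash
python3 - <<'E'
from h import *
p,d=snap('scene');show(p,(60,220,280,460),4,'s2.png')
P=cloud('scene',d)
q=P[90:220,290:460].reshape(-1,3);c=p[90:220,290:460].reshape(-1,3).astype(int)
k=(c[:,0]-c[:,2]>40)&(abs(q[:,0]-.455)<.025)&(abs(q[:,1]-.393)<.03);print(k.sum(),q[k].mean(0),q[k].max(0))
E
```

```text
124 [0.45826809 0.38445131 0.14521149] [0.46891332 0.40599439 0.16921134]
```

View pics/s2.png

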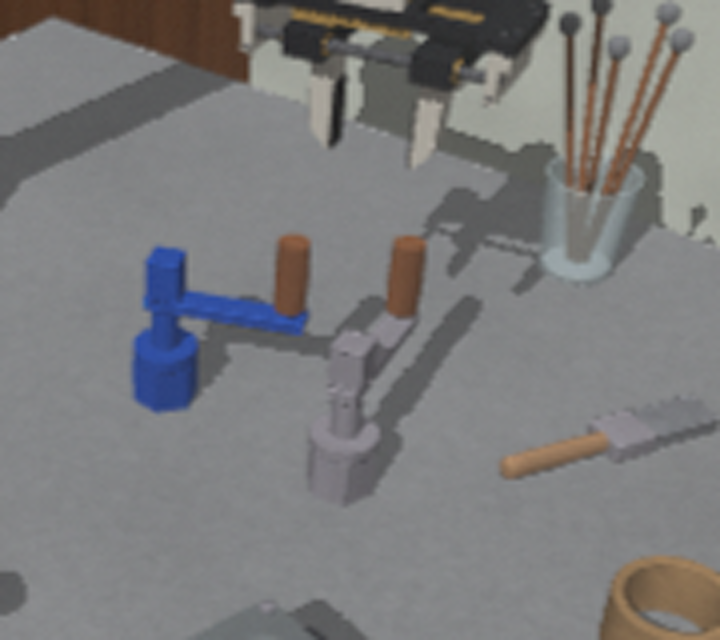

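The picture shows the open fingers (330,140)/(420,160) squarely above the grey block (350,360) with the blue crank clear to the left. Descending and gripping.

Request:
{"api": "play_rows", "payload": {
  "rows": [
    [0, 0, 4, 0, 0, 0, 0.6],
    [0, 0, 8, 0, 0, 0, 0.6],
    [0, 0, 11, 0, 0, 0, 0.6],
    [0, 0, 13, 0, 0, 0, 0.6],
    [0, 0, 14.5, 0, 0, 0, 0.6],
    [0, 0, 15.2, 0, 0, 0, 0.6],
    [0, 0, 15.2, 0, 0, 0, 0.6],
    [0, 0, 15.2, 0, 0, 0, 0],
    [0, 0, 15.2, 0, 0, 0, 0],
    [0, 0, 15.2, 0, 0, 0, 0],
    [0, 0, 15.2, 0, 0, 0, 0],
    [0, 0, 15.2, 0, 0, 0, 0],
    [0, 0, 15.2, 0, 0, 0, 0],
    [0, 0, 15.2, 0, 0, 0, 0]
  ],
  "squeeze": 55
}}

```text
time: 3.55
tool_pos: [0.4756, 0.2888, 0.1286]
tool_rot: [3.142, 0.0, 1.771]
contact_force: [-0.1, -0.2, 0.1]
opening: 0.0043
grip_force: 0.0
```

```bash
python3 - <<'E'
from h import *
z=np.load('/tmp/top.npz');
m=optics.camera_model('top');Rm=R.from_euler('xyz',m['rotation']).as_matrix();o=m['origin']
def ray(u,v,z):
    d=Rm@[(u-m['cx'])/m['fx'],-(v-m['cy'])/m['fy'],-1];return o+d*(z-o[2])/d[2]
# gearbox top corners in crop2 (x10): 
C=np.array([(155,5),(568,105),(455,528),(45,410)])
W=[ray(305+(a+.5)/10-.5,160+(b+.5)/10-.5,.082) for a,b in C];print(np.round(W,4),np.mean(W,0))
print('well',ray(335.3,185.8,.082)); hx=[ray(305+a/10-.45,160+b/10-.45,.064) for a,b in((298,180),(303,368))];print(hx,np.mean(hx,0))
P=np.load('/tmp/Ptop.npy');s=P[170:205,315:355].reshape(-1,3);k=(abs(s[:,2]-.071)<.005)&(np.hypot(s[:,0]-.598,s[:,1]-.01)<.025);print('nose',k.sum(),s[k].mean(0),cv2.minEnclosingCircle(s[k][:,:2].astype(np.float32)*1000))
E
```

```text
[[ 0.6567  0.0449  0.082 ]
 [ 0.6338 -0.0507  0.082 ]
 [ 0.5353 -0.0252  0.082 ]
 [ 0.5617  0.069   0.082 ]] [0.59687355 0.00948354 0.082     ]
well [0.59650418 0.00904651 0.082     ]
[array([0.61909976, 0.0115653 , 0.064     ]), array([0.57462702, 0.00997387, 0.064     ])] [0.59686339 0.01076958 0.064     ]
nose 186 [0.59667086 0.01032001 0.07087854] ((597.42236328125, 11.019783973693848), 20.534099578857422)
```

The opening is 4 mm with no grip force, so the fingers missed. I look before doing anything else.

```bash
python3 - <<'E'
from h import *
print(robot.observe())
p,d=snap('scene');q,e=snap('top')
a=cv2.resize(p[60:220,280:460,::-1],(450,400),interpolation=cv2.INTER_CUBIC)
b=cv2.resize(q[200:360,120:260,::-1],(350,400),interpolation=cv2.INTER_CUBIC)
cv2.imwrite('pics/s3.png',np.hstack([a,b]))
E
```

```text
{'time': 3.55, 'qpos': array([ 4.08000939e-01,  4.80781512e-01,  1.56174267e+00, -1.29972367e-04,
        1.09900983e+00,  2.07908370e-01]), 'qvel': array([-0.00124489,  0.00083435,  0.00170846,  0.00128649, -0.00047744,
        0.00152319]), 'joint_efforts': array([ 1.15180665e-03, -4.79749632e+01, -2.22044528e+01,  7.72571610e-02,
        2.02285656e-02,  2.59574308e-04]), 'tool_pos': array([0.47559586, 0.28876995, 0.12861139]), 'tool_rot': array([3.14151138e+00, 1.01180094e-04, 1.77094796e+00]), 'contact_force': array([-0.08495231, -0.16923762,  0.09221661]), 'torque': array([ 0.01282702, -0.13409929,  0.00879962]), 'grip_force': 0.0, 'opening': 0.004260136684570636}
```

View pics/s3.png

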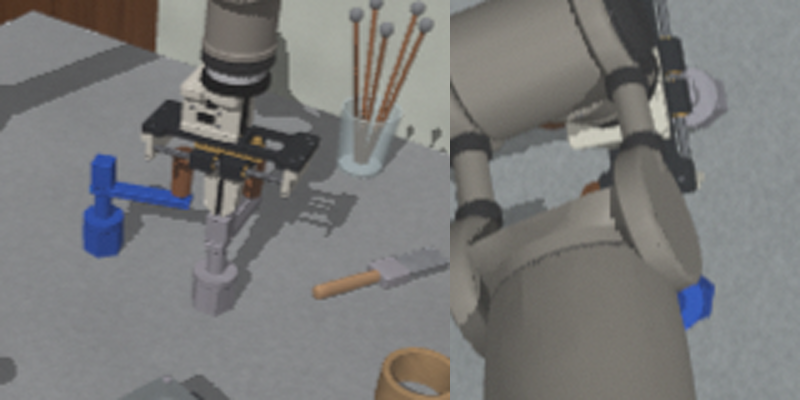

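```bash
python3 - <<'E'
from h import *
for c in('scene','top'):
    z=np.load(f'/tmp/{c}.npz');P=cloud(c,z['d']);C=z['p'].astype(int)
    blue=(C[...,2]-C[...,0]>50);brown=(C[...,0]-C[...,2]>40)
    N=(P[...,0]>.39)&(P[...,0]<.53)&(P[...,1]>.22)&(P[...,1]<.43)&~blue
    for lo,hi in((.01,.05),(.05,.06),(.06,.088),(.09,.1),(.1,.112),(.112,.125),(.125,.135),(.135,.145)):
        m=N&(P[...,2]>lo)&(P[...,2]<hi)&~brown;q=P[m]
        if len(q)>3:print(c,lo,hi,len(q),q.mean(0).round(3),np.percentile(q,4,axis=0).round(3),np.percentile(q,96,axis=0).round(3))
    q=P[N&brown];print('brown',len(q),q.mean(0).round(3) if len(q) else'')
E
```

```text
scene 0.01 0.05 162 [0.489 0.273 0.03 ] [0.464 0.263 0.011] [0.505 0.294 0.049]
scene 0.05 0.06 114 [0.481 0.283 0.054] [0.455 0.265 0.051] [0.501 0.312 0.058]
scene 0.06 0.088 54 [0.481 0.283 0.073] [0.47  0.278 0.061] [0.489 0.293 0.085]
scene 0.09 0.1 56 [0.474 0.32  0.096] [0.414 0.272 0.092] [0.49  0.399 0.1  ]
scene 0.1 0.112 109 [0.469 0.337 0.104] [0.449 0.273 0.1  ] [0.492 0.392 0.111]
scene 0.112 0.125 73 [0.467 0.321 0.118] [0.397 0.274 0.113] [0.492 0.392 0.124]
scene 0.125 0.135 50 [0.473 0.314 0.13 ] [0.401 0.274 0.125] [0.493 0.39  0.134]
scene 0.135 0.145 45 [0.47  0.298 0.139] [0.399 0.276 0.135] [0.491 0.383 0.144]
brown 92 [0.453 0.302 0.19 ]
top 0.01 0.05 74 [0.47  0.271 0.03 ] [0.449 0.263 0.011] [0.494 0.285 0.049]
top 0.05 0.06 179 [0.476 0.276 0.055] [0.452 0.264 0.051] [0.499 0.29  0.059]
top 0.06 0.088 4 [0.477 0.279 0.063] [0.469 0.278 0.06 ] [0.482 0.281 0.067]
top 0.09 0.1 16 [0.472 0.297 0.098] [0.442 0.272 0.093] [0.488 0.397 0.1  ]
top 0.1 0.112 19 [0.471 0.3   0.104] [0.442 0.273 0.1  ] [0.489 0.4   0.11 ]
top 0.112 0.125 6 [0.46  0.351 0.117] [0.443 0.278 0.112] [0.491 0.388 0.124]
top 0.125 0.135 5 [0.462 0.343 0.13 ] [0.443 0.278 0.126] [0.49  0.388 0.135]
top 0.135 0.145 6 [0.459 0.35  0.138] [0.443 0.278 0.136] [0.489 0.389 0.14 ]
brown 13 [0.431 0.302 0.233]
```

```bash
python3 - <<'E'
from h import *
z=np.load('/tmp/scene.npz');P=cloud('scene',z['d']);C=z['p']
for u in (363,367,371):
    for v in range(124,156,3): print(u,v,P[v,u].round(3),C[v,u])
p=z['p'];show(p,(110,190,330,410),7,'s4.png')
E
```

```text
363 124 [0.474 0.253 0.225] [45 47 50]
363 127 [0.477 0.25  0.218] [43 46 47]
363 130 [0.462 0.275 0.19 ] [108 106 100]
363 133 [0.464 0.274 0.181] [169 164 155]
363 136 [0.463 0.277 0.17 ] [169 165 156]
363 139 [0.465 0.275 0.161] [167 164 155]
363 142 [0.464 0.279 0.148] [165 162 153]
363 145 [ 0.353  0.46  -0.   ] [120 119 123]
363 148 [0.467 0.277 0.129] [124 120 126]
363 151 [0.469 0.275 0.12 ] [122 120 126]
363 154 [0.472 0.273 0.112] [122 119 126]
367 124 [0.48  0.265 0.221] [70 70 73]
367 127 [0.474 0.276 0.205] [64 63 64]
367 130 [0.473 0.28  0.193] [84 83 80]
367 133 [0.474 0.28  0.183] [89 87 84]
367 136 [0.476 0.278 0.174] [58 58 58]
367 139 [0.478 0.277 0.166] [42 41 43]
367 142 [0.476 0.281 0.153] [41 41 43]
367 145 [0.477 0.282 0.141] [78 76 80]
367 148 [0.481 0.277 0.135] [128 124 132]
367 151 [0.482 0.277 0.125] [123 120 126]
367 154 [0.482 0.279 0.113] [123 120 126]
371 124 [0.495 0.261 0.229] [49 51 53]
371 127 [0.498 0.257 0.223] [49 48 51]
371 130 [0.5   0.257 0.214] [48 49 51]
371 133 [0.486 0.282 0.186] [167 164 155]
371 136 [0.487 0.282 0.177] [168 164 155]
371 139 [0.488 0.281 0.168] [168 163 155]
371 142 [0.489 0.283 0.157] [169 165 156]
371 145 [0.491 0.281 0.148] [144 140 136]
371 148 [0.493 0.28  0.139] [108 106 110]
371 151 [0.494 0.28  0.128] [80 78 82]
371 154 [0.493 0.283 0.116] [81 79 82]
```

View pics/s4.png

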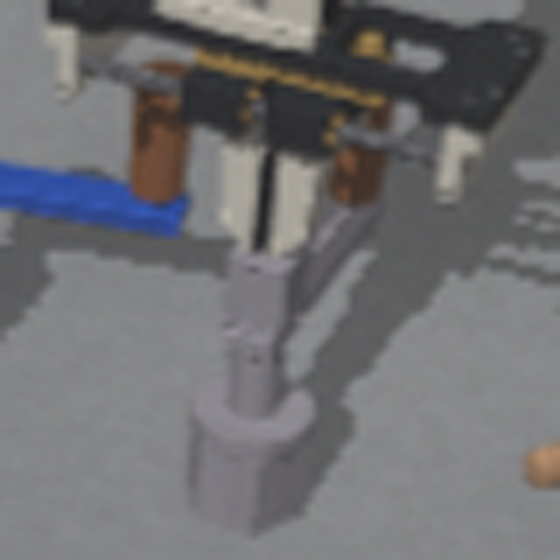

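The closed fingertips appear at z≈0.145, just above the block top (0.138), where I expected 0.111. So the tool stands about 34 mm higher than the reported TCP implies. I check this against the earlier picture by casting rays at the known tip positions.

```bash
python3 - <<'E'
from h import *
m=optics.camera_model('scene');Rm=R.from_euler('xyz',m['rotation']).as_matrix();o=m['origin']
def rayy(u,v,y):
    d=Rm@[(u-m['cx'])/m['fx'],-(v-m['cy'])/m['fy'],-1];return o+d*(y-o[1])/d[1]
for a,b in((330,147),(415,167)): print(rayy(280+a/4-.4,60+b/4-.4,.285))
for a,b in((245,245),(285,253)): print(rayy(330+a/7-.43,110+b/7-.43,.282))
# depth-based lowest finger points now (light fingers)
z=np.load('/tmp/scene.npz');P=cloud('scene',z['d']);C=z['p'].astype(int)
k=(C.min(-1)>140)&(abs(P[...,0]-.477)<.03)&(abs(P[...,1]-.285)<.02);print(np.sort(P[k][:,2])[:8])
E
```

```text
[0.44274759 0.285      0.28574153]
[0.51114249 0.285      0.29293278]
[0.46813105 0.282      0.13945574]
[0.48820794 0.282      0.14386187]
[0.05535264 0.1018241  0.13826298 0.14296883 0.14598145 0.1469581
 0.14758369 0.14826081]
```

Both pictures agree on a bias of roughly +3 cm in the tool's true height, so I trust the cameras. Open, go 2.7 cm lower, and grip.

Request:
{"api": "play_rows", "payload": {
  "rows": [
    [0, 0, -1, 0, 0, 0, 0.6],
    [0, 0, -1, 0, 0, 0, 0.6],
    [0, 0, -1, 0, 0, 0, 0.6],
    [0, 0, -1, 0, 0, 0, 0.6],
    [0, 0, -1, 0, 0, 0, 0.6],
    [0, 0, -1, 0, 0, 0, 0.6],
    [0, 0, 0, 0, 0, 0, 0.6],
    [0, 0, 1, 0, 0, 0, 0.6],
    [0, 0, 2, 0, 0, 0, 0.6],
    [0, 0, 2.7, 0, 0, 0, 0.6],
    [0, 0, 2.7, 0, 0, 0, 0.6],
    [0, 0, 2.7, 0, 0, 0, 0],
    [0, 0, 2.7, 0, 0, 0, 0],
    [0, 0, 2.7, 0, 0, 0, 0],
    [0, 0, 2.7, 0, 0, 0, 0],
    [0, 0, 2.7, 0, 0, 0, 0],
    [0, 0, 2.7, 0, 0, 0, 0]
  ],
  "squeeze": 55
}}

```text
time: 5.35
tool_pos: [0.4759, 0.2889, 0.102]
tool_rot: [3.141, -0.0, 1.771]
contact_force: [0.8, 0.1, 2.1]
opening: 0.0276
grip_force: 55.0
```

Gripped: opening 27.6 mm at 55 N. Lifting, then over the well while turning about -10° to the estimated fit angle.

Request:
{"api": "play_rows", "payload": {
  "rows": [
    [0, 0, -2, 0, 0, 0, 0],
    [0, 0, -5, 0, 0, 0, 0],
    [0, 0, -8, 0, 0, 0, 0],
    [0, 0, -11, 0, 0, 0, 0],
    [0, 0, -12, 0, 0, 0, 0],
    [-3, 0.6, -12, 0, 0, 0, 0],
    [-7, 1.5, -12, 0, 0, 0.05, 0],
    [-11, 2.3, -12, 0, 0, 0.1, 0],
    [-15, 3.2, -12, 0, 0, 0.15, 0],
    [-19, 4.0, -12, 0, 0, 0.175, 0],
    [-23, 4.9, -12, 0, 0, 0.175, 0],
    [-26, 5.5, -12, 0, 0, 0.175, 0],
    [-28.5, 6.1, -12, 0, 0, 0.175, 0],
    [-29.7, 6.3, -12, 0, 0, 0.175, 0],
    [-29.7, 6.3, -12, 0, 0, 0.175, 0],
    [-29.7, 6.3, -12, 0, 0, 0.175, 0]
  ]
}}

```text
time: 6.95
tool_pos: [0.5955, 0.011, 0.2205]
tool_rot: [-3.139, -0.001, 1.596]
contact_force: [-0.1, 0.0, -7.8]
opening: 0.0276
grip_force: 55.0
```

```bash
python3 - <<'E'
from h import *
print(robot.observe()['torque'])
p,d=snap('scene');q,e=snap('top')
P=cloud('scene',d);C=p.astype(int)
N=(abs(P[...,0]-.597)<.05)&(abs(P[...,1]-.01)<.05)
for lo,hi in((.085,.11),(.11,.125),(.125,.15),(.15,.165),(.166,.175),(.18,.208),(.222,.24)):
    m=N&(P[...,2]>lo)&(P[...,2]<hi);r=P[m]
    if len(r)>3:print(lo,len(r),r.mean(0).round(4),np.percentile(r,3,axis=0).round(4),np.percentile(r,97,axis=0).round(4))
a=cv2.resize(p[120:280,260:440,::-1],(450,400),interpolation=cv2.INTER_CUBIC)
b=cv2.resize(q[120:280,265:405,::-1],(350,400),interpolation=cv2.INTER_CUBIC)
cv2.imwrite('pics/s5.png',np.hstack([a,b]))
E
```

```text
[-0.07700403 -0.07673588  0.02037456]
0.085 4 [ 0.6123 -0.0143  0.0863] [ 0.5577 -0.0389  0.0855] [0.6443 0.0321 0.0875]
0.11 40 [ 0.6069 -0.0043  0.1213] [ 0.5846 -0.0129  0.1175] [0.6228 0.0134 0.1247]
0.125 156 [ 0.6073 -0.0051  0.1381] [ 0.5838 -0.0128  0.126 ] [0.6234 0.0121 0.1494]
0.15 80 [ 0.6077 -0.0051  0.1574] [ 0.5822 -0.0138  0.151 ] [0.624  0.0122 0.1642]
0.166 229 [0.6007 0.0052 0.1716] [ 0.5725 -0.0147  0.1672] [0.6228 0.0353 0.174 ]
0.18 80 [0.6018 0.0054 0.1924] [5.917e-01 3.000e-04 1.809e-01] [0.6078 0.0154 0.2042]
0.222 89 [ 5.988e-01 -5.000e-04  2.318e-01] [ 0.5776 -0.0027  0.2224] [0.6172 0.0036 0.2394]
```

View pics/s5.png

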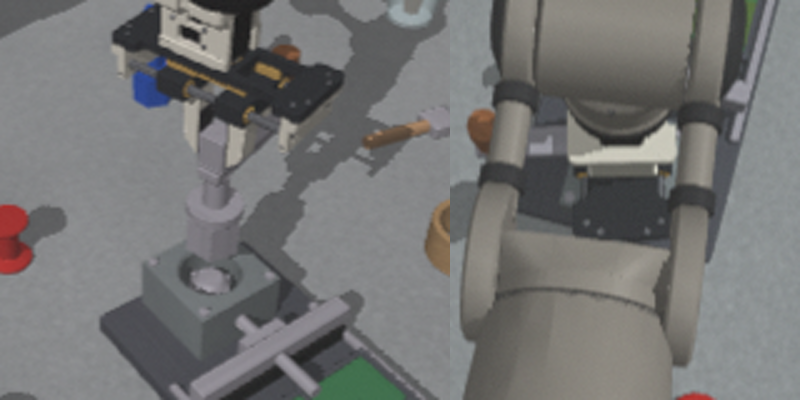

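The crank is upright in the grip with its socket over the well: foot at about z 0.118, socket ring at 0.172 around (0.598,0.010). The scene view shows the well at (210,280) below it. Lowering it into the well.

Request:
{"api": "play_rows", "payload": {
  "rows": [
    [-0.1, 0.15, 0, 0, 0, 0, 0],
    [-0.1, 0.15, 1.5, 0, 0, 0, 0],
    [-0.1, 0.15, 3, 0, 0, 0, 0],
    [-0.1, 0.15, 4, 0, 0, 0, 0],
    [-0.1, 0.15, 4.4, 0, 0, 0, 0],
    [-0.1, 0.15, 4.8, 0, 0, 0, 0],
    [-0.1, 0.15, 4.8, 0, 0, 0, 0]
  ]
}}

```text
time: 7.75
tool_pos: [0.5979, 0.0093, 0.1736]
tool_rot: [-3.142, 0.0, 1.596]
contact_force: [-0.5, -0.4, -7.0]
opening: 0.0277
grip_force: 55.0
```

Request:
{"api": "play_rows", "payload": {
  "rows": [
    [0, 0, 0.3, 0, 0, 0, 0],
    [0, 0, 0.6, 0, 0, 0, 0],
    [0, 0, 0.8, 0, 0, 0, 0],
    [0, 0, 1.0, 0, 0, 0, 0],
    [0, 0, 1.0, 0, 0, 0, 0]
  ]
}}

```text
time: 8.25
tool_pos: [0.5977, 0.0092, 0.1633]
tool_rot: [-3.141, 0.0, 1.596]
contact_force: [0.5, 0.0, -8.2]
opening: 0.0278
grip_force: 55.0
```

Request:
{"api": "play_rows", "payload": {
  "rows": [
    [0, 0, 0.2, 0, 0, 0, 0],
    [0, 0, 0.4, 0, 0, 0, 0],
    [0, 0, 0.6, 0, 0, 0, 0],
    [0, 0, 0.8, 0, 0, 0, 0],
    [0, 0, 0.8, 0, 0, 0, 0]
  ]
}}

```text
time: 8.75
tool_pos: [0.5976, 0.0092, 0.1552]
tool_rot: [-3.141, -0.0, 1.596]
contact_force: [-0.6, 0.1, -6.1]
opening: 0.0277
grip_force: 55.0
```

It is already sliding over the hex. Home is expected at a reported z of about 0.136.

Request:
{"api": "play_rows", "payload": {
  "rows": [
    [0, 0, 0.3, 0, 0, 0, 0],
    [0, 0, 0.6, 0, 0, 0, 0],
    [0, 0, 0.9, 0, 0, 0, 0],
    [0, 0, 1.2, 0, 0, 0, 0],
    [0, 0, 1.5, 0, 0, 0, 0],
    [0, 0, 1.7, 0, 0, 0, 0],
    [0, 0, 1.7, 0, 0, 0, 0]
  ]
}}

```text
time: 9.45
tool_pos: [0.5977, 0.0092, 0.1382]
tool_rot: [-3.141, 0.0, 1.596]
contact_force: [-0.8, -0.4, -6.8]
opening: 0.0276
grip_force: 55.0
```

Request:
{"api": "play_rows", "payload": {
  "rows": [
    [0, 0, 0.1, 0, 0, 0, 0],
    [0, 0, 0.2, 0, 0, 0, 0],
    [0, 0, 0.3, 0, 0, 0, 0],
    [0, 0, 0.4, 0, 0, 0, 0],
    [0, 0, 0.4, 0, 0, 0, 0]
  ]
}}

```text
time: 9.95
tool_pos: [0.5981, 0.0093, 0.136]
tool_rot: [3.14, 0.0, 1.596]
contact_force: [-3.2, 1.5, 3.7]
opening: 0.0276
grip_force: 55.0
```

Contact at the expected height, so it is fully home. Releasing, rising and going over the handle.

Request:
{"api": "play_rows", "payload": {
  "rows": [
    [0, 0, -0.2, 0, 0, 0, 0.6],
    [0, 0, -0.2, 0, 0, 0, 0.6],
    [0, 0, -0.2, 0, 0, 0, 0.6],
    [0, 0, -0.2, 0, 0, 0, 0.6],
    [0, 0, -0.2, 0, 0, 0, 0.6],
    [0, 0, -2, 0, 0, 0, 0.6],
    [0, 0, -5, 0, 0, 0, 0.6],
    [0, 0, -8, 0, 0, 0, 0.6],
    [3, 0, -8, 0, 0, 0, 0.6],
    [7, 0, -8, 0, 0, 0, 0.6],
    [10.5, 0, -8, 0, 0, 0, 0.6],
    [10.5, 0, -8, 0, 0, 0, 0.6]
  ]
}}

```text
time: 11.15
tool_pos: [0.5947, 0.1182, 0.2146]
tool_rot: [3.142, -0.001, 1.6]
contact_force: [-0.5, -0.8, -0.5]
opening: 0.0551
grip_force: 0.0
```

```bash
python3 - <<'E'
from h import *
p,d=snap('scene');q,e=snap('top')
for c,pp,dd in(('scene',p,d),('top',q,e)):
    P=cloud(c,dd);C=pp.astype(int)
    N=(abs(P[...,0]-.597)<.05)&(abs(P[...,1]-.114)<.05)&(C[...,0]-C[...,2]>35)&(P[...,2]>.13)&(P[...,2]<.22)
    r=P[N];print(c,len(r)); 
    if len(r)>3:print(r.mean(0),r.min(0),r.max(0))
    N=(abs(P[...,0]-.597)<.03)&(abs(P[...,1]-.01)<.03)&(P[...,2]>.155)&(P[...,2]<.18);r=P[N];print('block',len(r),r.mean(0),r.min(0),r.max(0), np.percentile(r[:,2],90) )
a=cv2.resize(p[120:280,260:440,::-1],(450,400),interpolation=cv2.INTER_CUBIC)
b=cv2.resize(q[120:280,265:405,::-1],(350,400),interpolation=cv2.INTER_CUBIC)
cv2.imwrite('pics/s6.png',np.hstack([a,b]))
E
```

```text
scene 205
[0.59897886 0.10806694 0.18019845] [0.58339107 0.10098272 0.14287371] [0.60967402 0.12812571 0.20330728]
block 165 [0.60162418 0.00677487 0.16754156] [ 0.58449716 -0.00483703  0.15504335] [0.61354334 0.02665768 0.17401967] 0.17220349453514322
top 0
block 183 [0.59681347 0.01141245 0.1722369 ] [ 0.58340731 -0.00150393  0.15632352] [0.61136299 0.02432357 0.17915184] 0.17599353865196496
```

View pics/s6.png

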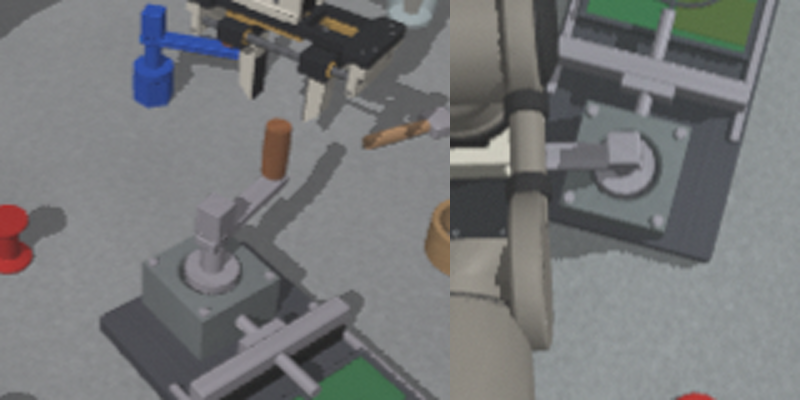

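Fully home: block top at z≈0.172, as it must be (0.034+0.138). The view shows the socket in the well at (210,270) and the handle below and between the fingers. Reading the settled pose and precomputing the circle.

```bash
python3 - <<'E'
from h import *
s=robot.observe();print(s['tool_pos'],s['tool_rot'])
t=s['tool_rot'][2]
print('to handle', R.from_euler('z',-t).apply(np.array([.596,.115,0])-s['tool_pos'])*[100,-100,0])
E
```

```text
[0.59512678 0.11465218 0.21444498] [-3.14147447e+00  5.56812386e-04  1.59761546e+00]
to handle [ 0.03242798  0.08822284 -0.        ]
```

Request:
{"api": "play_rows", "payload": {
  "rows": [
    [0, 0.1, 2, 0, 0, 0, 0.6],
    [0, 0.1, 4, 0, 0, 0, 0.6],
    [0, 0.1, 5.5, 0, 0, 0, 0.6],
    [0, 0.1, 6.3, 0, 0, 0, 0.6],
    [0, 0.1, 6.7, 0, 0, 0, 0.6],
    [0, 0.1, 6.7, 0, 0, 0, 0],
    [0, 0.1, 6.7, 0, 0, 0, 0],
    [0, 0.1, 6.7, 0, 0, 0, 0],
    [0, 0.1, 6.7, 0, 0, 0, 0],
    [0, 0.1, 6.7, 0, 0, 0, 0]
  ],
  "squeeze": 40
}}

```text
time: 12.25
tool_pos: [0.5965, 0.1143, 0.1481]
tool_rot: [3.141, 0.0, 1.596]
contact_force: [-1.1, 0.0, 1.5]
opening: 0.0261
grip_force: 40.0
```

```bash
cat > circ.py <<'E'
# rows for handle angle phi0 -> phi1 (deg) in n steps, tool yaw t, radius 10.5 cm
import sys,numpy as np
a,b,n,t=map(float,sys.argv[1:5]);n=int(n)
p=np.radians(np.linspace(a,b,n+1))[1:];a=np.radians(a)
dx=10.5*(np.cos(p)-np.cos(a));dy=10.5*(np.sin(p)-np.sin(a))
x=dx*np.cos(t)+dy*np.sin(t);y=dx*np.sin(t)-dy*np.cos(t)
print('['+', '.join(f'[{i:.1f}, {j:.1f}, 0, 0, 0, 0, 0]' for i,j in zip(x,y))+']')
E
python3 - <<'E'
from cell import robot
s=robot.observe();print(s['tool_pos'],s['tool_rot'],s['opening'],s['grip_force'],s['contact_force'])
E
python3 circ.py 91 -69 20 1.598;python3 circ.py -69 -229 20 1.598
```

```text
[0.59645319 0.11431076 0.14814087] [3.14067095e+00 4.66376696e-06 1.59596760e+00] 0.026079866081331525 40.00038385391235 [-1.11881193  0.01662164  1.45363045]
[[-0.1, 1.5, 0, 0, 0, 0, 0], [-0.4, 2.9, 0, 0, 0, 0, 0], [-0.9, 4.3, 0, 0, 0, 0, 0], [-1.6, 5.5, 0, 0, 0, 0, 0], [-2.5, 6.7, 0, 0, 0, 0, 0], [-3.6, 7.8, 0, 0, 0, 0, 0], [-4.7, 8.7, 0, 0, 0, 0, 0], [-6.0, 9.4, 0, 0, 0, 0, 0], [-7.4, 9.9, 0, 0, 0, 0, 0], [-8.8, 10.3, 0, 0, 0, 0, 0], [-10.2, 10.4, 0, 0, 0, 0, 0], [-11.7, 10.3, 0, 0, 0, 0, 0], [-13.1, 10.1, 0, 0, 0, 0, 0], [-14.5, 9.6, 0, 0, 0, 0, 0], [-15.8, 8.9, 0, 0, 0, 0, 0], [-17.0, 8.1, 0, 0, 0, 0, 0], [-18.1, 7.1, 0, 0, 0, 0, 0], [-19.1, 6.0, 0, 0, 0, 0, 0], [-19.8, 4.7, 0, 0, 0, 0, 0], [-20.4, 3.4, 0, 0, 0, 0, 0]]
[[-0.4, -1.4, 0, 0, 0, 0, 0], [-0.6, -2.9, 0, 0, 0, 0, 0], [-0.6, -4.3, 0, 0, 0, 0, 0], [-0.3, -5.8, 0, 0, 0, 0, 0], [0.1, -7.2, 0, 0, 0, 0, 0], [0.7, -8.5, 0, 0, 0, 0, 0], [1.5, -9.7, 0, 0, 0, 0, 0], [2.4, -10.9, 0, 0, 0, 0, 0], [3.5, -11.8, 0, 0, 0, 0, 0], [4.7, -12.6, 0, 0, 0, 0, 0], [6.1, -13.3, 0, 0, 0, 0, 0], [7.5, -13.7, 0, 0, 0, 0, 0], [8.9, -13.9, 0, 0, 0, 0, 0], [10.4, -14.0, 0, 0, 0, 0, 0], [11.8, -13.8, 0, 0, 0, 0, 0], [13.2, -13.4, 0, 0, 0, 0, 0], [14.6, -12.9, 0, 0, 0, 0, 0], [15.9, -12.1, 0, 0, 0, 0, 0], [17.0, -11.2, 0, 0, 0, 0, 0], [18.0, -10.2, 0, 0, 0, 0, 0]]
```

Request:
{"api": "play_rows", "payload": {
  "rows": [
    [-0.1, 1.5, 0, 0, 0, 0, 0],
    [-0.4, 2.9, 0, 0, 0, 0, 0],
    [-0.9, 4.3, 0, 0, 0, 0, 0],
    [-1.6, 5.5, 0, 0, 0, 0, 0],
    [-2.5, 6.7, 0, 0, 0, 0, 0],
    [-3.6, 7.8, 0, 0, 0, 0, 0],
    [-3.6, 7.8, 0, 0, 0, 0, 0]
  ]
}}

```text
time: 12.95
tool_pos: [0.6754, 0.0795, 0.1476]
tool_rot: [-3.141, -0.0, 1.595]
contact_force: [-1.0, 0.4, 2.7]
opening: 0.0262
grip_force: 40.0
```

```bash
cat > chk.py <<'E'
from h import *
s=robot.observe();c=np.array([.5977,.0103]);v=s['tool_pos'][:2]-c
print(s['tool_pos'].round(4),s['tool_rot'],'F',s['contact_force'].round(1),'open',s['opening'],'ang',np.degrees(np.arctan2(v[1],v[0])),'r',np.hypot(*v))
p,d=snap('scene');P=cloud('scene',d);C=p.astype(int)
a=np.radians(-14.5);ex=np.array([np.cos(a),np.sin(a)]);ey=np.array([-ex[1],ex[0]]);u=(P[...,:2]-c)@ex;w=(P[...,:2]-c)@ey
for lo,hi in((-.08,-.05),(.05,.08)):
    k=(w>lo)&(w<hi)&(P[...,2]>.056)&(P[...,2]<.07)&(u>.07)&(u<.16);print('jaw top u',k.sum(),np.percentile(u[k],[3,97]).round(4) if k.sum()>5 else'')
k=(np.hypot(P[...,0]-c[0],P[...,1]-c[1])<.024)&(P[...,2]>.165)&(P[...,2]<.19);print('block top z',k.sum(),np.median(P[k][:,2]) if k.sum() else '')
k=(P[...,2]>.13)&(P[...,2]<.206)&(C[...,0]-C[...,2]>35)&(abs(np.hypot(P[...,0]-c[0],P[...,1]-c[1])-.105)<.03)
print('handle',k.sum(),P[k].min(0).round(3),P[k].max(0).round(3)) if k.sum() else 0
E
python3 chk.py; python3 circ.py 45 -135 20 1.598
```

```text
[0.6754 0.0795 0.1476] [-3.14101785e+00 -1.54595555e-04  1.59481282e+00] F [-1.   0.4  2.7] open 0.02622350072588484 ang 41.662376272300115 r 0.10405496514039372
jaw top u 112 [0.0922 0.1131]
jaw top u 90 [0.0924 0.1131]
block top z 116 0.1713581380606769
handle 182 [0.663 0.066 0.143] [0.688 0.086 0.202]
[[-1.3, 1.0, 0, 0, 0, 0, 0], [-2.7, 1.9, 0, 0, 0, 0, 0], [-4.2, 2.4, 0, 0, 0, 0, 0], [-5.9, 2.8, 0, 0, 0, 0, 0], [-7.5, 2.9, 0, 0, 0, 0, 0], [-9.1, 2.7, 0, 0, 0, 0, 0], [-10.7, 2.3, 0, 0, 0, 0, 0], [-12.2, 1.6, 0, 0, 0, 0, 0], [-13.6, 0.7, 0, 0, 0, 0, 0], [-14.8, -0.4, 0, 0, 0, 0, 0], [-15.9, -1.7, 0, 0, 0, 0, 0], [-16.7, -3.1, 0, 0, 0, 0, 0], [-17.3, -4.7, 0, 0, 0, 0, 0], [-17.6, -6.3, 0, 0, 0, 0, 0], [-17.7, -7.9, 0, 0, 0, 0, 0], [-17.5, -9.5, 0, 0, 0, 0, 0], [-17.1, -11.1, 0, 0, 0, 0, 0], [-16.4, -12.6, 0, 0, 0, 0, 0], [-15.5, -14.0, 0, 0, 0, 0, 0], [-14.4, -15.2, 0, 0, 0, 0, 0]]
```

```bash
python3 circ.py 43 -137 20 1.596; python3 circ.py -137 -287 17 1.596
```

```text
[[-1.3, 1.0, 0, 0, 0, 0, 0], [-2.8, 1.8, 0, 0, 0, 0, 0], [-4.3, 2.3, 0, 0, 0, 0, 0], [-5.9, 2.6, 0, 0, 0, 0, 0], [-7.6, 2.6, 0, 0, 0, 0, 0], [-9.2, 2.4, 0, 0, 0, 0, 0], [-10.8, 1.9, 0, 0, 0, 0, 0], [-12.3, 1.2, 0, 0, 0, 0, 0], [-13.6, 0.3, 0, 0, 0, 0, 0], [-14.8, -0.9, 0, 0, 0, 0, 0], [-15.8, -2.2, 0, 0, 0, 0, 0], [-16.6, -3.7, 0, 0, 0, 0, 0], [-17.1, -5.2, 0, 0, 0, 0, 0], [-17.4, -6.8, 0, 0, 0, 0, 0], [-17.4, -8.5, 0, 0, 0, 0, 0], [-17.2, -10.1, 0, 0, 0, 0, 0], [-16.7, -11.7, 0, 0, 0, 0, 0], [-16.0, -13.2, 0, 0, 0, 0, 0], [-15.1, -14.5, 0, 0, 0, 0, 0], [-13.9, -15.7, 0, 0, 0, 0, 0]]
[[1.3, -1.0, 0, 0, 0, 0, 0], [2.7, -1.7, 0, 0, 0, 0, 0], [4.2, -2.3, 0, 0, 0, 0, 0], [5.8, -2.6, 0, 0, 0, 0, 0], [7.4, -2.6, 0, 0, 0, 0, 0], [9.0, -2.4, 0, 0, 0, 0, 0], [10.6, -2.0, 0, 0, 0, 0, 0], [12.1, -1.3, 0, 0, 0, 0, 0], [13.4, -0.4, 0, 0, 0, 0, 0], [14.6, 0.7, 0, 0, 0, 0, 0], [15.6, 1.9, 0, 0, 0, 0, 0], [16.4, 3.3, 0, 0, 0, 0, 0], [17.0, 4.8, 0, 0, 0, 0, 0], [17.4, 6.4, 0, 0, 0, 0, 0], [17.5, 8.0, 0, 0, 0, 0, 0], [17.3, 9.6, 0, 0, 0, 0, 0], [16.9, 11.2, 0, 0, 0, 0, 0]]
```

Request:
{"api": "play_rows", "payload": {
  "rows": [
    [-1.3, 1.0, 0, 0, 0, 0, 0],
    [-2.8, 1.8, 0, 0, 0, 0, 0],
    [-4.3, 2.3, 0, 0, 0, 0, 0],
    [-5.9, 2.6, 0, 0, 0, 0, 0],
    [-7.6, 2.6, 0, 0, 0, 0, 0],
    [-9.2, 2.4, 0, 0, 0, 0, 0],
    [-10.8, 1.9, 0, 0, 0, 0, 0],
    [-12.3, 1.2, 0, 0, 0, 0, 0],
    [-13.6, 0.3, 0, 0, 0, 0, 0],
    [-14.8, -0.9, 0, 0, 0, 0, 0],
    [-15.8, -2.2, 0, 0, 0, 0, 0],
    [-16.6, -3.7, 0, 0, 0, 0, 0],
    [-17.1, -5.2, 0, 0, 0, 0, 0],
    [-17.4, -6.8, 0, 0, 0, 0, 0],
    [-17.4, -8.5, 0, 0, 0, 0, 0],
    [-17.2, -10.1, 0, 0, 0, 0, 0],
    [-16.7, -11.7, 0, 0, 0, 0, 0],
    [-16.0, -13.2, 0, 0, 0, 0, 0],
    [-15.1, -14.5, 0, 0, 0, 0, 0],
    [-13.9, -15.7, 0, 0, 0, 0, 0]
  ]
}}

```text
time: 15.0
tool_pos: [0.5216, -0.0651, 0.1483]
tool_rot: [3.138, 0.004, 1.595]
contact_force: [4.5, -1.9, -0.2]
opening: 0.0264
grip_force: 40.0
```

```bash
python3 chk.py
```

```text
[ 0.5216 -0.0651  0.1483] [3.13826424 0.00425574 1.59497159] F [ 4.5 -1.9 -0.2] open 0.026405783549505395 ang -135.2561698593703 r 0.10713742998330873
jaw top u 112 [0.1058 0.1256]
jaw top u 89 [0.105  0.1258]
block top z 115 0.17118824027241086
handle 109 [ 0.513 -0.078  0.142] [ 0.534 -0.069  0.2  ]
```

Jaw moves as expected (face now about 125.6 mm), and the crank stays home. About 178° remain.

Request:
{"api": "play_rows", "payload": {
  "rows": [
    [1.3, -1.0, 0, 0, 0, 0, 0],
    [2.7, -1.7, 0, 0, 0, 0, 0],
    [4.2, -2.3, 0, 0, 0, 0, 0],
    [5.8, -2.6, 0, 0, 0, 0, 0],
    [7.4, -2.6, 0, 0, 0, 0, 0],
    [9.0, -2.4, 0, 0, 0, 0, 0],
    [10.6, -2.0, 0, 0, 0, 0, 0],
    [12.1, -1.3, 0, 0, 0, 0, 0],
    [13.4, -0.4, 0, 0, 0, 0, 0],
    [14.6, 0.7, 0, 0, 0, 0, 0],
    [15.6, 1.9, 0, 0, 0, 0, 0],
    [16.4, 3.3, 0, 0, 0, 0, 0],
    [17.0, 4.8, 0, 0, 0, 0, 0],
    [17.4, 6.4, 0, 0, 0, 0, 0],
    [17.5, 8.0, 0, 0, 0, 0, 0],
    [17.3, 9.6, 0, 0, 0, 0, 0],
    [16.9, 11.2, 0, 0, 0, 0, 0]
  ]
}}

```text
time: 16.75
tool_pos: [0.612, 0.1113, 0.1467]
tool_rot: [-3.099, -0.003, 1.599]
contact_force: [-76.8, 4.8, 41.3]
opening: 0.0272
grip_force: 41.0
```

```bash
python3 chk.py; python3 circ.py -287 -347 20 1.596
```

```text
[0.612  0.1113 0.1467] [-3.09949351e+00 -2.98323574e-03  1.59870807e+00] F [-76.8   4.8  41.3] open 0.02722949526429519 ang 81.94214159716715 r 0.10198649802781258
jaw top u 115 [0.1142 0.1349]
jaw top u 94 [0.1146 0.1349]
block top z 114 0.17178503159904646
handle 156 [0.599 0.102 0.142] [0.622 0.122 0.204]
[[-0.2, 0.5, 0, 0, 0, 0, 0], [-0.4, 1.0, 0, 0, 0, 0, 0], [-0.6, 1.5, 0, 0, 0, 0, 0], [-0.9, 2.0, 0, 0, 0, 0, 0], [-1.2, 2.5, 0, 0, 0, 0, 0], [-1.5, 2.9, 0, 0, 0, 0, 0], [-1.9, 3.3, 0, 0, 0, 0, 0], [-2.2, 3.8, 0, 0, 0, 0, 0], [-2.6, 4.2, 0, 0, 0, 0, 0], [-3.0, 4.5, 0, 0, 0, 0, 0], [-3.4, 4.9, 0, 0, 0, 0, 0], [-3.9, 5.2, 0, 0, 0, 0, 0], [-4.3, 5.5, 0, 0, 0, 0, 0], [-4.8, 5.8, 0, 0, 0, 0, 0], [-5.3, 6.1, 0, 0, 0, 0, 0], [-5.8, 6.3, 0, 0, 0, 0, 0], [-6.3, 6.5, 0, 0, 0, 0, 0], [-6.8, 6.7, 0, 0, 0, 0, 0], [-7.3, 6.8, 0, 0, 0, 0, 0], [-7.9, 7.0, 0, 0, 0, 0, 0]]
```

There is strong resistance at about 82°, probably the hard stop. Easing off at once, then checking the jaw against the panel edge.

Request:
{"api": "play_rows", "payload": {
  "rows": [
    [0.1, -0.6, 0, 0, 0, 0, 0],
    [0.2, -1.2, 0, 0, 0, 0, 0],
    [0.2, -1.4, 0, 0, 0, 0, 0],
    [0.2, -1.4, 0, 0, 0, 0, 0]
  ]
}}

```text
time: 17.2
tool_pos: [0.6079, 0.1096, 0.1473]
tool_rot: [-3.125, 0.002, 1.597]
contact_force: [-23.2, 0.4, 16.0]
opening: 0.0265
grip_force: 40.1
```

```bash
python3 chk.py; python3 - <<'E'
from h import *
z=np.load('/tmp/scene.npz');p=z['p'];P=cloud('scene',z['d'])
c=np.array([.5977,.0103]);a=np.radians(-14.5);ex=np.array([np.cos(a),np.sin(a)]);ey=np.array([-ex[1],ex[0]]);u=(P[...,:2]-c)@ex;w=(P[...,:2]-c)@ey
for y in(-.055,-.03,.03,.055):
    k=(abs(w-y)<.004)&(u>.10)&(u<.18);i=np.argsort(u[k]);print(y,[(int(1000*a),int(1000*b)) for a,b in zip(u[k][i],P[k][:,2][i])][::2])
show(p,(225,345,320,470),5,'s7.png')
E
```

```text
[0.6079 0.1096 0.1473] [-3.12525322e+00  1.61460527e-03  1.59675647e+00] F [-23.2   0.4  16. ] open 0.02647737827587973 ang 84.13861001219423 r 0.09983875830309431
jaw top u 112 [0.1144 0.1348]
jaw top u 95 [0.1148 0.1352]
block top z 122 0.17157947486126884
handle 131 [0.595 0.102 0.141] [0.618 0.117 0.203]
-0.055 [(113, 62), (114, 63), (117, 61), (120, 63), (121, 64), (123, 63), (125, 64), (126, 63), (129, 65), (131, 62), (132, 65), (132, 53), (133, 60), (133, 53), (133, 47), (134, 44), (134, 53), (134, 42), (135, 46), (137, 40), (137, 38), (137, 37), (138, 40), (139, 46), (140, 32), (141, 35), (142, 32), (144, 34), (145, 32), (146, 33), (146, 29), (149, 32), (151, 33), (153, 34), (155, 33), (156, 34), (159, 33), (159, 32), (161, 32), (163, 30), (165, 33), (166, 31), (168, 32), (169, 32), (170, 33), (173, 35), (173, 31), (174, 32), (176, 34), (177, 31)]
-0.03 [(113, 63), (115, 62), (117, 63), (120, 64), (120, 63), (123, 64), (124, 63), (126, 61), (127, 61), (131, 64), (131, 63), (132, 63), (133, 44), (133, 51), (133, 47), (134, 64), (134, 60), (134, 44), (135, 43), (136, 42), (137,
[... 594 characters left out ...]
 (144, 34), (145, 30), (148, 32), (149, 32), (151, 32), (152, 31), (155, 31), (157, 31), (158, 31), (161, 31), (163, 32), (165, 30), (167, 33), (169, 33), (171, 32), (171, 31), (174, 32), (176, 35), (178, 31)]
0.055 [(113, 61), (117, 62), (120, 64), (122, 63), (124, 62), (126, 64), (127, 64), (129, 63), (130, 62), (131, 61), (133, 63), (133, 60), (133, 53), (133, 59), (133, 44), (134, 46), (135, 58), (137, 46), (137, 42), (138, 34), (138, 38), (138, 40), (139, 44), (141, 33), (144, 31), (145, 30), (148, 32), (149, 32), (151, 32), (155, 31), (156, 32), (157, 27), (159, 33), (162, 32), (163, 29), (164, 29), (166, 32), (168, 34), (169, 33), (171, 33), (172, 31), (175, 32), (177, 32), (178, 31)]
```

View pics/s7.png

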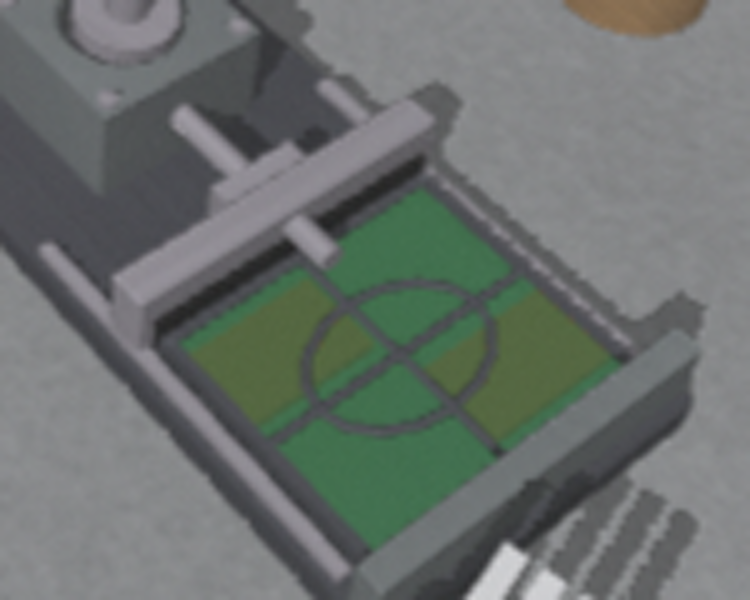

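```bash
python3 - <<'E'
from h import *
c=np.array([.5977,.0103]);a=np.radians(-14.5);ex=np.array([np.cos(a),np.sin(a)]);ey=np.array([-ex[1],ex[0]])
q,e=snap('top')
for cam in('scene','top'):
    z=np.load(f'/tmp/{cam}.npz');P=cloud(cam,z['d']);u=(P[...,:2]-c)@ex;w=(P[...,:2]-c)@ey;Z=P[...,2]
    for lo,hi in((-.07,-.04),(-.04,0),(.0,.04),(.04,.07)):
        J=(w>lo)&(w<hi)&(Z>.056)&(Z<.07)&(u>.08)&(u<.16);F=(w>lo)&(w<hi)&(Z>.049)&(Z<.065)&(u>.26)&(u<.32)
        L=(w>lo)&(w<hi)&(abs(Z-.034)<.005)&(u>.12)&(u<.2)
        f=lambda m,p:np.percentile(u[m],p).round(4) if m.sum()>9 else None
        print(cam,lo,'jaw',f(J,2),f(J,98),'fence',f(F,2),f(F,98),'panel from',f(L,1),J.sum(),F.sum())
E
```

```text
scene -0.07 jaw 0.1141 0.1348 fence 0.2785 0.2942 panel from 0.1376 112 113
scene -0.04 jaw 0.0849 0.1551 fence 0.2787 0.2944 panel from 0.138 227 143
scene 0.0 jaw 0.0922 0.1483 fence 0.2793 0.2944 panel from 0.1376 197 132
scene 0.04 jaw 0.1144 0.1352 fence 0.2795 0.2945 panel from 0.1374 97 95
top -0.07 jaw 0.1111 0.1328 fence 0.2773 0.2932 panel from 0.1422 125 91
top -0.04 jaw 0.0853 0.1551 fence 0.2772 0.2929 panel from 0.1417 257 117
top 0.0 jaw 0.086 0.1535 fence 0.277 0.2939 panel from 0.1421 249 119
top 0.04 jaw 0.1119 0.1329 fence 0.2774 0.2937 panel from 0.1424 123 90
```

```bash
python3 - <<'E'
from h import *
c=np.array([.5977,.0103]);a=np.radians(-14.5);ex=np.array([np.cos(a),np.sin(a)]);ey=np.array([-ex[1],ex[0]])
s=robot.observe();print(s['qpos'].round(3),s['joint_efforts'].round(1),s['torque'].round(2),s['contact_force'].round(1))
for cam in('scene','top'):
    z=np.load(f'/tmp/{cam}.npz');P=cloud(cam,z['d']);u=(P[...,:2]-c)@ex;w=(P[...,:2]-c)@ey;Z=P[...,2]
    for lo,hi in((-.045,-.02),(.02,.045)):
        G=(w>lo)&(w<hi)&(abs(Z-.082)<.006)&(abs(u)<.07)
        print(cam,lo,G.sum(),np.percentile(u[G],[0,1,2,98,99,100]).round(4) if G.sum()>9 else '')
    J=(abs(Z-.064)<.008)&(u>.08)&(u<.16)&(abs(w)<.11)&~((abs(w)<.02)); print('jaw rect',cv2.minAreaRect(np.stack([u[J],w[J]],1).astype(np.float32)*1000),np.percentile(w[J],[1,99]))
    F=(abs(Z-.056)<.006)&(u>.26)&(u<.32);print('fence z',np.median(Z[F]),np.percentile(w[F],[1,99]))
E
```

```text
[ 5.500e-02  5.770e-01  1.334e+00 -1.000e-03  1.247e+00  2.900e-02] [ -3.  -46.7 -30.3  -0.5  -7.9   0.2] [0.13 4.71 0.17] [-23.2   0.8  15.5]
scene -0.045 273 [-0.0501 -0.0483 -0.0478  0.0506  0.0511  0.0522]
scene 0.02 166 [-0.0485 -0.0287 -0.0165  0.0507  0.0511  0.0519]
jaw rect ((118.92644500732422, -0.7736129760742188), (190.2918701171875, 34.161354064941406), 89.7827377319336) [-0.0950983   0.09185588]
fence z 0.05529147272298096 [-0.10008961  0.09629078]
top -0.045 397 [-0.0504 -0.0502 -0.049   0.048   0.0487  0.0499]
top 0.02 303 [-0.0508 -0.0499 -0.0496  0.0482  0.0492  0.05  ]
jaw rect ((116.9168930053711, -3.8922348022460938), (181.84213256835938, 33.661190032958984), 89.58198547363281) [-0.09310862  0.08368027]
fence z 0.05625166304666496 [-0.0979454  0.0968567]
```

```bash
python3 - <<'E'
from h import *
c=np.array([.5977,.0103]);a=np.radians(-14.5);ex=np.array([np.cos(a),np.sin(a)]);ey=np.array([-ex[1],ex[0]])
acc=[]
for i in range(6):
    p,d=snap('scene');acc.append(d)
d=np.median(acc,0);P=cloud('scene',d);u=(P[...,:2]-c)@ex;w=(P[...,:2]-c)@ey;Z=P[...,2]
for n,wl,ul,zs in(('gear',(-.045,-.01),(.03,.07),range(28,82,6)),('jaw+',(.03,.085),(.12,.15),range(30,64,4)),('jaw-',(-.085,-.03),(.12,.15),range(30,64,4))):
    for z in zs:
        k=(w>wl[0])&(w<wl[1])&(u>ul[0])&(u<ul[1])&(Z>z/1000)&(Z<(z+zs.step)/1000)
        if k.sum()>2:print(n,z,k.sum(),np.percentile(u[k],[10,50,90]).round(4))
E
```

```text
gear 28 16 [0.0499 0.0501 0.0506]
gear 34 17 [0.0498 0.0502 0.0505]
gear 40 14 [0.05   0.0503 0.0506]
gear 46 18 [0.05   0.0503 0.0508]
gear 52 18 [0.0498 0.0501 0.0507]
gear 58 15 [0.0497 0.0503 0.0508]
gear 64 19 [0.0499 0.0502 0.0505]
gear 70 16 [0.0496 0.0501 0.0505]
gear 76 69 [0.0324 0.0442 0.0502]
jaw+ 30 62 [0.1394 0.1453 0.1487]
jaw+ 34 42 [0.1379 0.1407 0.1445]
jaw+ 38 14 [0.1379 0.1382 0.1386]
jaw+ 42 42 [0.1342 0.1364 0.1384]
jaw+ 46 16 [0.134  0.1343 0.1348]
jaw+ 50 13 [0.134  0.1343 0.1346]
jaw+ 54 15 [0.1341 0.1343 0.1345]
jaw+ 58 21 [0.133  0.1342 0.1346]
jaw+ 62 103 [0.1215 0.1272 0.1327]
jaw- 30 78 [0.1404 0.145  0.149 ]
jaw- 34 47 [0.138  0.1393 0.1441]
jaw- 38 19 [0.1377 0.138  0.1387]
jaw- 42 51 [0.1342 0.1361 0.1381]
jaw- 46 13 [0.1337 0.134  0.1347]
jaw- 50 19 [0.1337 0.1343 0.1346]
jaw- 54 16 [0.1339 0.1341 0.1345]
jaw- 58 23 [0.1336 0.1341 0.1345]
jaw- 62 123 [0.1216 0.1275 0.1327]
```

Averaged depth settles it. The jaw has a lip (z<44 mm) whose face is at 138 mm, which is closed; the gearbox face reads 50.2 mm as a check. The resistance was the hard stop. Relaxing, releasing and retreating.

Request:
{"api": "play_rows", "payload": {
  "rows": [
    [0, -0.2, 0, 0, 0, 0, 0],
    [0, -0.4, 0, 0, 0, 0, 0],
    [0, -0.4, 0, 0, 0, 0, 0.6],
    [0, -0.4, 0, 0, 0, 0, 0.6],
    [0, -0.4, 0, 0, 0, 0, 0.6],
    [0, -0.4, 0, 0, 0, 0, 0.6],
    [0, -0.4, 0, 0, 0, 0, 0.6],
    [0, -0.4, -2, 0, 0, 0, 0.6],
    [0, -0.4, -5, 0, 0, 0, 0.6],
    [0, -0.4, -9, 0, 0, 0, 0.6],
    [0, -0.4, -13, 0, 0, 0, 0.6],
    [4, -0.4, -16, 0, 0, 0, 0.6],
    [8, -0.4, -16, 0, 0, 0, 0.6],
    [8, -0.4, -16, 0, 0, 0, 0.6],
    [8, -0.4, -16, 0, 0, 0, 0.6]
  ]
}}

```text
time: 19.1
tool_pos: [0.6091, 0.1911, 0.307]
tool_rot: [-3.141, 0.001, 1.598]
contact_force: [-0.8, -0.5, -0.2]
opening: 0.0551
grip_force: 0.0
```

```bash
python3 chk.py; python3 - <<'E'
from h import *
c=np.array([.5977,.0103]);a=np.radians(-14.5);ex=np.array([np.cos(a),np.sin(a)]);ey=np.array([-ex[1],ex[0]])
d=np.median([snap('scene')[1] for i in range(6)],0);P=cloud('scene',d);u=(P[...,:2]-c)@ex;w=(P[...,:2]-c)@ey;Z=P[...,2]
for s in(1,-1):
    k=(w*s>.03)&(w*s<.085)&(u>.12)&(u<.15)&(Z>.046)&(Z<.06);print('upper',np.median(u[k]))
    k=(w*s>.03)&(w*s<.085)&(u>.12)&(u<.15)&(Z>.038)&(Z<.042);print('lip',np.median(u[k]))
q,e=snap('top','top9.png')
E
```

```text
[0.6091 0.1911 0.307 ] [-3.14085262e+00  8.40883859e-04  1.59764407e+00] F [-0.8 -0.5 -0.2] open 0.055126944748632396 ang 86.39073124542851 r 0.18118103398186808
jaw top u 108 [0.1136 0.1348]
jaw top u 92 [0.1145 0.135 ]
block top z 124 0.17186494000618552
handle 204 [0.594 0.101 0.143] [0.619 0.129 0.203]
upper 0.1342890174803592
lip 0.13825258764663756
upper 0.13405602866606134
lip 0.13807273022844863
```

View pics/top9.png

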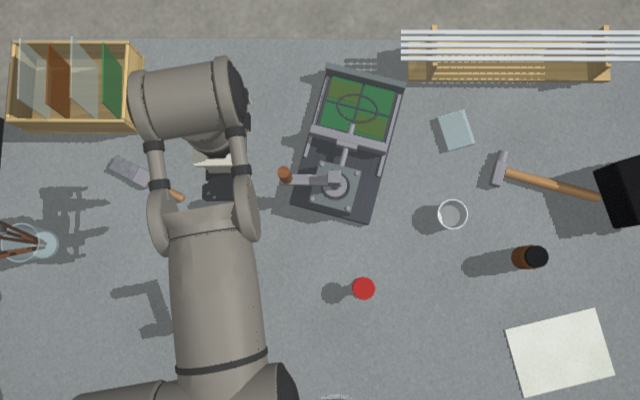

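The final view shows the crank home on the gearbox (335,185), handle at (285,175), jaw against the panel (345,140). Tin (452,214) and spool (363,288) are unmoved. Handing in.

```bash
python3 -c "
from cell import robot
print(robot.hand_in())"
```

```text
the job is handed in; nothing more can be done
None
```

The crank is upright and fully home on the drive and the jaw is wound clockwise to its hard stop, face at 138 mm; the glass was not touched, the tin and spool stand unmoved, the tape roll was hidden behind the arm in the last picture, and the job was handed in at about 20 s.

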